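Unfold the window crank, wind the sample casement snug, fold the crank away

TASK

Wind the sample casement window shut with its crank: unfold the hinged grip of the crank fully upright, turn the crank clockwise until the sash is drawn snug on its seal - feel the handle stiffen, and do not strain the gears - and then fold the grip back flat on the crank arm and let go. Close the sash by the crank only, without touching the sash, and leave the lock parts and the screwdriver that lie on the sample where they are.

Things in the scene. Friction and masses are not known exactly. Their poses are not given: they have to be found in the camera images.
- spindle (a point): Centre of the crank's hub (22 mm across, top 8 mm above this point) on the metal window operator on the inside stool of a cut-down white window sample. Its z axis is the spindle axis, leaning 25 degrees from vertical towards the room side; its y axis is level, along the sill. A flat arm (13 mm wide, upper face level with this point) runs out square to z. Nothing is within 15 mm below arm or grip on their circle.
- crank (a joint): Turn of the crank about the spindle, growing clockwise as seen looking down on the hub; that closes the sash by a worm gear (32 to 1), after 0.8 to 3.5 rad. No stop of its own; stays where it is left. Turning takes 8 to 9 N of push at the upright grip while the sash runs free; from first touch of the seal about 4 N more per 0.1 rad. Snug is 3 to 6 N over the running push; 7.5 N over strains the gears.
- grip_pin (a point): The hinge pin of the folding grip, at the outer end of the crank arm, 75 mm from the spindle axis and 10 mm further along the spindle axis than the point spindle. The pin runs square to the arm and to the spindle.
- knob_mid (a point): Middle of the black barrel-shaped grip: 19 mm thick in the middle, 14 mm at its ends, 42 mm long, its middle 32 mm from the hinge pin and its free end 53 mm. It also revolves freely about its own length. Folded, it lies along the top of the crank arm, pointing from the pin to the hub; unfolded, it stands on the pin parallel to the spindle.
- grip (a joint): Fold angle of the grip about its pin: 0 flat on the arm (it starts at 0 to 0.15), growing as it is lifted, 1.57 upright against its stop. The hinge is stiff, about 2 N at the middle of the grip, and stays where it is left.
- sash: White sash, a cut-down casement 420 mm wide, 100 mm high, on the far side of the sill, a little open; not to be touched. Its origin is on its upright hinge line at its left end (seen from the robot), at sill level; its y axis points from the free edge to the hinge. The free edge moves towards the robot as it closes.
- jamb: White sawn-off jamb post at the right end of the sill, 100 mm high above it, with a black springy seal strip on its inner lip that the free edge of the sash closes on. How far the seal stands out varies by some mm, so the moment of closing must be felt at the crank: push slowly, as after a brisk stop the force at rest drops. Its origin is at bench level below the post's room-side edge.
- euro_cylinder: Bystander: brass lock cylinder, 60 x 30 x 22 mm, lying on the wooden stool left of the operator.
- screwdriver: Bystander: screwdriver, 140 mm long, lying on the stool right of the operator.
- padlock: Bystander: brass padlock, body 45 x 50 x 22 mm, lying flat on the base plank in front of the left end of the stool.
- latch: Bystander: tubular door latch, 70 mm long, faceplate 58 mm high, on the base plank in front of the right end of the stool.

How it is judged:
On the way, in this order (a step that is already met when the one before it is completed fails the run):
1. the grip is unfolded upright to its stop (value of joint grip above 1.45 rad), for 0.2 s.
2. the sash is drawn snug on its seal (contact force between sash and jamb above 12 N), for 0.3 s.
At the end, for the whole second after the job is handed in: the sash is shut and bears on the seal of the jamb with 12 to 45 N, and the grip is folded back on the crank arm to within 0.3 rad (value of joint grip below 0.3 rad and contact force between sash and jamb between 12 and 45 N); the robot touches nothing.
It fails at once if the sash is wound so hard on its seal that the operator's gears are strained (contact force between sash and jamb above 45 N).
It fails at once if the robot pushes on the sash itself (contact force between any of the fingers, the arm and sash above 1 N).
It fails at once if a lock part or the screwdriver lying on the sample is shifted by more than 30 mm (distance of any of euro_cylinder, screwdriver, padlock, latch from where it was at the start of the episode above 0.03 m).
It also fails if it takes over 69 s, if anything falls off the work surface, if the arm or the gripper's body presses on something with over 40 N, if the wrist force passes 120 N, or if a joint passes its speed limit or range.

ROBOT

A 7-joint arm with a two-finger parallel gripper is mounted at the origin on the work surface. World frame = base frame: x ahead of the robot, y to its left, z up, the work surface at z = 0. Lengths are in m, angles in rad, forces in N, time in s.
With the tool pointing down it reaches from about 0.425 to 0.925 m from the base axis. Payload 6.8 kg.
Tool frame: the origin (TCP) lies at the very end of the fingers, on their centre line; the grasp point (between the pads) lies 19 mm behind it (r.grip_point_offset is the distance from the TCP to the grasp point, in m); z points along the fingers, y is the line along which they close (so a half turn about z gives the same grasp; the last joint's range is limited). The gripper opens to 85 mm and grips with 20 to 120 N. Pads are 22 mm wide; open, the fingers measure 114 mm over their backs; the gripper's body (76 mm by 85 mm) begins 54 mm behind the grasp point. The pads swing forward as they close: fully open they stand 13 mm farther back than shut.
Start: joints at [1.019, 0.477, 0.022, 1.555, -0.011, 1.109, -0.083], TCP at [0.29, -0.61, 0.231] pointing down, gripper open.
Joint ranges: [-2.96, 2.96], [-0.34, 2.1], [-1.41, 1.46], [0.24, 2.44], [-1.37, 4.51], [0.17, 1.92], [-2.96, 2.96]. Speed limits (rad/s): [2.39, 2.39, 3.14, 3.14, 3.14, 3.14, 3.14].

INTERFACE

Orientations are given as a rotation vector (axis times angle).
In Python, from bench import status, eyes, r gives the robot as it stands.
- The arm moves only by the shell command python3 -m crank 'ROWS' [OPENING] [FORCE]. ROWS is JSON, a list of rows, each a list of 6 numbers: the shift along the tool's x, y, z normalised to -1 to 1, where 1 is 0.02 m, then the turn, a rotation vector about the tool's x, y, z normalised to -1 to 1, where 1 is 45 degrees. A call has 1 to 12 rows; each row shifts and turns the commanded pose from where the row before left it, along the tool's axes as they then stand; what a row does not reach is not made up. A row lasts 1/10 s, in which the tool goes at most 50 mm and 8.59 degrees, less where a joint would pass 70% of its speed; a pose out of reach is approached as far as the arm can. A call with a number of a shift or a turn outside -1 to 1 is refused whole. A call with a gripper value outside its range is refused whole. OPENING is the opening, from 0 (shut) to 1 (fully open), set as the call begins (- or left out, the last holds). The fingers move at their own pace and stop on an object; FORCE is the grip in N (left out, the last holds). Time passes only in rows, so rows that do not move let the fingers close. It gives the time, the measured TCP pose, the force, the opening and the grip force at its end, in the units of the state.
- status.get_obs(): the state, without advancing time (a new reading comes with each control period).
- eyes.grab_frame(name): name is "scene" or "top" or "wrist"; returns a dict with "image" (400x640x3 uint8, red, green, blue), "depth" (400x640 float32, m along the optical axis (not along the pixel's ray), 0 where there is no reading), "fovy" (degrees; the focal length in pixels is half the picture's height over the tangent of half this angle, whatever the lens; pixels are square), "cx", "cy" (the principal point, pixels), "k1" (the pictures are not rectified: a ray, as slopes to the right and down, at radius r is drawn at 1 + k1 r^2 times it, then the intrinsics apply), "world_to_cam" (4x4, takes a point from world to camera coordinates). Camera axes: x right, y up, looking along -z (the intrinsics and any distortion apply to the point x, -y, -z); pixel columns grow to the right and rows downward; lengths in m; the calibration is good to about 2 mm. A picture is of the moment at which its call begins.
- r.hand_in(): hands the job in; it is judged then, once.
The state is a dict: "clock": time; "joints": joint angles; "qvel": joint speeds; "tau": joint torques, N m; "tcp_pos": TCP position; "orientation": TCP orientation; "contact_force": force on the tool from outside, world axes, zero at the start; "moment": the same for the moment, N m; "grip_width": finger opening in m; "gripper_force": force on a finger pad.
Only numpy, scipy, OpenCV 4.12 (cv2) and the standard library are available. Lean on these libraries where they do the work, as an engineer would, in place of code of your own. Each camera call takes 0.05 s, during which the arm holds its last target. There are 200 camera calls.

## Working session

There is one attempt and no reset: what is moved stays moved. The work goes in short steps, Python scripts to look and compute and a shell command to move; the robot and the scene stay as the last step left them, time stands still between calls to the robot, and variables do not carry over. Pictures are saved under pics/ and viewed, at most 10 in all, crops included, and the job is handed in when it is done.

```bash
ls; mkdir -p pics; python3 - <<'E'
from bench import status, eyes, r
import cv2
print(status.get_obs())
for n in("scene","top"):
    f=eyes.grab_frame(n); cv2.imwrite(f"pics/{n}0.png",f["image"][:,:,::-1]); print(n,f["fovy"],f["cx"],f["cy"],f["k1"],f["world_to_cam"])
E
```

```text
pics
{'clock': 0.0, 'joints': array([ 1.01891469,  0.47784627,  0.02231332,  1.55640999, -0.01153024,
        1.10927936, -0.08310728]), 'qvel': array([2.53264771e-05, 9.86078407e-04, 6.21743581e-04, 1.36680193e-03,
       5.08653567e-04, 4.83201778e-04, 4.10061468e-04]), 'tau': array([ 1.23632843e-03, -5.96445072e+01,  1.60808645e+00, -2.81194943e+01,
        1.23282822e-02,  9.14891105e-03, -2.35823717e-05]), 'tcp_pos': array([ 0.28958405, -0.60909721,  0.23031173]), 'orientation': array([-3.06285721e+00, -6.91037645e-01,  7.74768649e-04]), 'contact_force': array([-0.63314403, -1.16708484,  0.27278   ]), 'moment': array([-0.04058635,  0.02166692, -0.07047242]), 'gripper_force': 0.0, 'grip_width': 0.08540501969992055}
scene 50.76595322712967 317.5282271715936 203.6138938265555 -0.10977555181291028 [[-0.53430852  0.84519621 -0.0125611   0.32286313]
 [-0.72595528 -0.45121413  0.51903251  0.41647012]
 [ 0.43301656  0.28644229  0.8546622  -1.10234881]
 [ 0.          0.          0.          1.        ]]
top 51.40528669332101 322.5156551936463 197.80321473195406 -0.03307062700980577 [[-5.15118605e-04 -9.99998721e-01  1.51384040e-03  1.83126546e-02]
 [ 9.77096152e-01 -1.81178118e-04  2.12798205e-01 -6.47548991e-01]
 [-2.12797659e-01  1.58878395e-03  9.77094997e-01 -7.67430219e-01]
 [ 0.00000000e+00  0.00000000e+00  0.00000000e+00  1.00000000e+00]]
```

View pics/scene0.png

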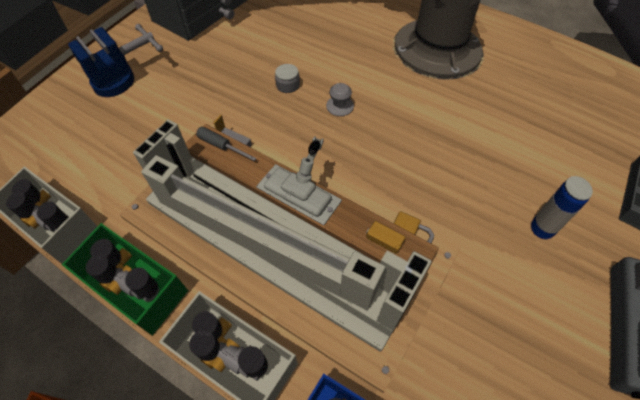

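View pics/top0.png

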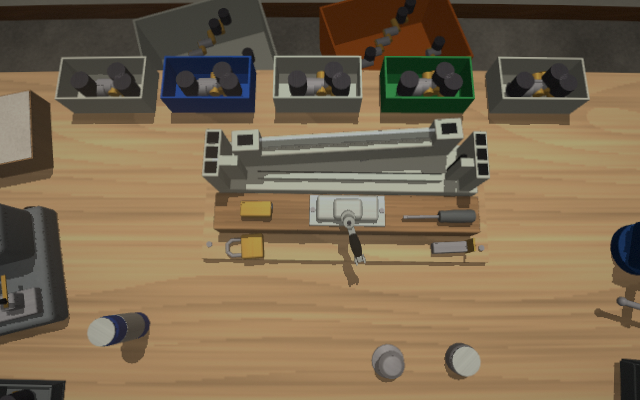

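Scene: the crank is at about (305,165). Top: the hub is at about (348,222), the arm runs to about (361,262), the cylinder is left of it and the screwdriver right. I'll zoom in with depth.

```bash
cat > h.py <<'E'
from bench import status, eyes, r
import numpy as np, cv2
from scipy.spatial.transform import Rotation as R
def K(f):
    F=f["image"].shape[0]/2/np.tan(np.radians(f["fovy"]/2)); return np.array([[F,0,f["cx"]],[0,F,f["cy"]],[0,0,1]]),np.array([f["k1"],0,0,0.])
def rays(f,uv):
    k,d=K(f); return cv2.undistortPoints(np.array(uv,float).reshape(-1,1,2),k,d).reshape(-1,2)
def deproj(f,uv,depth):
    s=rays(f,uv); z=np.asarray(depth).reshape(-1); c=np.c_[s[:,0]*z,-s[:,1]*z,-z]
    T=np.linalg.inv(f["world_to_cam"]); return c@T[:3,:3].T+T[:3,3]
def proj(f,p):
    T=f["world_to_cam"]; c=np.atleast_2d(p)@T[:3,:3].T+T[:3,3]; k,d=K(f)
    q=cv2.projectPoints((c*[1,-1,-1]).reshape(-1,1,3),np.zeros(3),np.zeros(3),k,d)[0]; return q.reshape(-1,2)
def cloud(f):
    h,w=f["depth"].shape; v,u=np.mgrid[:h,:w]; return deproj(f,np.c_[u.ravel(),v.ravel()],f["depth"].ravel()).reshape(h,w,3)
E
python3 - <<'E'
from h import *
o=[]
for n,(u,v) in (("top",(345,235)),("scene",(308,170))):
    f=eyes.grab_frame(n); np.savez(f"{n}.npz",**f)
    c=f["image"][v-40:v+40,u-50:u+50,::-1]; o.append(cv2.resize(c,None,fx=5.5,fy=5.5,interpolation=cv2.INTER_CUBIC)[:440,:550])
    P=cloud(f)
    if n=="top":
        for (a,b) in ((347,217),(347,222),(350,228),(353,235),(355,241),(357,248),(360,256),(361,261),(318,219),(378,219),(240,225),(240,212),(460,228),(460,215),(205,258),(485,258)): print(a,b,P[b,a].round(4))
cv2.imwrite("pics/z.png",cv2.resize(np.hstack(o),(800,320)))
E
```

```text
347 217 [ 0.5961 -0.0263  0.1419]
347 222 [ 0.5875 -0.0264  0.1381]
350 228 [ 0.5783 -0.0326  0.125 ]
353 235 [ 0.5635 -0.0369  0.1391]
355 241 [ 0.5525 -0.0403  0.1405]
357 248 [ 0.5409 -0.0445  0.1306]
360 256 [ 0.5273 -0.0508  0.1182]
361 261 [ 0.5185 -0.0528  0.1141]
318 219 [0.6014 0.0269 0.0873]
378 219 [ 0.6024 -0.091   0.0808]
240 225 [0.5913 0.181  0.0757]
240 212 [0.6136 0.1779 0.0966]
460 228 [ 0.5847 -0.2528  0.0782]
460 215 [ 0.607  -0.2474  0.0996]
205 258 [0.5305 0.2625 0.0188]
485 258 [ 0.5299 -0.3205  0.0205]
```

View pics/z.png

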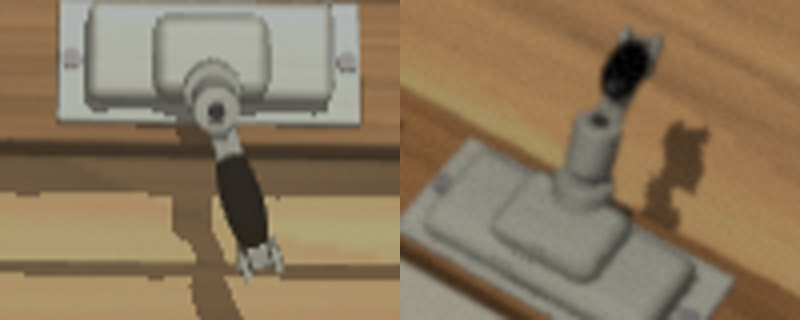

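Crop (4x): the left half (top view) has the hub centre at (349.3,222.5), the barrel middle at (355.8,246) and the pin at (360.5,259). The right half (scene view) has the hub top at (308,160) and the barrel middle at (314.8,146.5). Next I fit the crank model.

```bash
cat > model.py <<'E'
from h import *
tilt=np.radians(25)
def frame(yaw):
    return R.from_euler('z',yaw).as_matrix()@np.array([[np.cos(tilt),0,-np.sin(tilt)],[0,1,0],[np.sin(tilt),0,np.cos(tilt)]])  # cols x,y,z
def pts(S,yaw,th,g=0.07):
    # th: angle in spindle xy-plane of arm (ccw about z)
    F=frame(yaw); a=F[:,2]; arm=F@[np.cos(th),np.sin(th),0]
    pin=S+.075*arm+.010*a
    mid=pin+.032*(-np.cos(g)*arm+np.sin(g)*a)
    return S+.008*a,pin,mid
E
python3 - <<'E'
from model import *
from scipy.optimize import least_squares
ft,fs=[dict(np.load(n+".npz")) for n in("top","scene")]
ot=np.array([[349.3,222.5],[360.5,259],[355.8,246]]);os_=np.array([[308,160.2],[314.8,146.5]])
def res(p):
    P=np.array(pts(p[:3],0,p[3],p[4])); return np.r_[(proj(ft,P)-ot).ravel(),(proj(fs,P[[0,2]])-os_).ravel(),(p[4]-.07)/.04]
s=least_squares(res,[.58,-.03,.13,np.pi+.2,.07]); print(s.x.round(4),s.fun.round(2)); print(np.array(pts(s.x[:3],0,s.x[3],s.x[4])).round(4))
# sill yaw: fit line of stool front edge from height cloud
P=cloud(ft); ys,xs=[],[]
for u in list(range(220,300,4))+list(range(390,475,4)):
    col=P[225:250,u]; i=np.argmax(-np.diff(col[:,2])); ys.append(col[i,1]); xs.append(col[i,0])
print(np.polyfit(ys,xs,1), np.std(xs))
# heights at cylinder, screwdriver
E
```

```text
[ 0.5894 -0.0296  0.1318  3.4442  0.0905] [-0.54  0.24 -0.19  1.15 -0.18 -0.9  -0.14 -0.27 -0.88  0.16  0.51]
[[ 0.586  -0.0296  0.1391]
 [ 0.5202 -0.0519  0.1106]
 [ 0.5466 -0.0424  0.1261]]
[0.00341389 0.5724896 ] 0.02868273475547776
```

```bash
cat >> model.py <<'E'
S=np.array([.5894,-.0296,.1318]); th0=3.4442
F=frame(0); a=F[:,2]
def arm(th): return F@[np.cos(th),np.sin(th),0]
t=np.cross(a,arm(th0)); t/=np.linalg.norm(t)
RT=np.c_[np.cross(t,-a),t,-a]
if RT[1,1]>0: RT=RT*[-1,-1,1]
def grasp(p,o=None): # TCP position for grasp point p
    return p-RT[:,2]*-r.grip_point_offset
def go(target):
    o=status.get_obs(); Rc=R.from_rotvec(o["orientation"]).as_matrix()
    dr=R.from_matrix(Rc.T@RT).as_rotvec()/np.radians(45)
    d=target-o["tcp_pos"]
    print("t",round(o["clock"],2),"tcp",o["tcp_pos"].round(4),"F",o["contact_force"].round(2),"rot units",dr.round(3),"shift units in RT",(RT.T@d/.02).round(2),"in Rc",(Rc.T@d/.02).round(2))
E
python3 - <<'E'
from model import *
print(RT.round(3))
hub,pin,mid=pts(S,0,th0,.09)
go(grasp(mid+a*.08))
f=dict(np.load("top.npz")); P=cloud(f)
# heights along the path and sash region
for n,x0,x1,y0,y1 in (("sash/jambs",.63,.8,-.33,.3),("mid",.4,.56,-.5,-.1),("screw",.57,.62,-.3,-.1)):
    m=(P[...,0]>x0)&(P[...,0]<x1)&(P[...,1]>y0)&(P[...,1]<y1); print(n,P[m][:,2].max().round(3))
for v in range(120,200,6): print(v,P[v,300].round(3),P[v,400].round(3),P[v,455].round(3))
E
```

```text
[[ 0.865  0.27   0.423]
 [ 0.298 -0.955 -0.   ]
 [ 0.403  0.126 -0.906]]
t 0.2 tcp [ 0.2897 -0.6093  0.2307] F [-0.7  -0.95  0.13] rot units [-0.204  0.518  0.177] shift units in RT [ 17.45 -24.24   7.11] in Rc [ 22.6  -20.63   2.48]
sash/jambs 0.185
mid 0.08
screw 0.103
120 [ 0.845  0.069 -0.002] [ 0.846 -0.16  -0.003] [ 0.769 -0.224  0.179]
126 [0.823 0.068 0.017] [ 0.822 -0.155  0.019] [ 0.756 -0.222  0.184]
132 [0.809 0.068 0.017] [ 0.746 -0.122  0.179] [ 0.746 -0.222  0.179]
138 [0.735 0.059 0.176] [ 0.746 -0.128  0.147] [ 0.734 -0.221  0.181]
144 [0.735 0.061 0.145] [ 0.734 -0.127  0.148] [ 0.734 -0.231  0.148]
150 [0.722 0.06  0.147] [ 0.73  -0.131  0.126] [ 0.747 -0.255  0.076]
156 [0.717 0.061 0.128] [ 0.729 -0.138  0.091] [ 0.734 -0.254  0.075]
162 [0.717 0.063 0.088] [ 0.721 -0.14   0.075] [ 0.703 -0.233  0.135]
168 [0.708 0.064 0.076] [ 0.709 -0.14   0.075] [ 0.69  -0.231  0.138]
174 [0.693 0.063 0.086] [ 0.693 -0.137  0.086] [ 0.684 -0.237  0.118]
180 [0.683 0.064 0.075] [ 0.682 -0.138  0.079] [ 0.684 -0.251  0.073]
186 [0.67  0.063 0.076] [ 0.671 -0.139  0.073] [ 0.671 -0.25   0.075]
192 [0.663 0.064 0.054] [ 0.66  -0.139  0.068] [ 0.659 -0.249  0.074]
198 [0.646 0.063 0.076] [ 0.646 -0.137  0.075] [ 0.645 -0.247  0.078]
```

```bash
python3 -m crank '[[0,0,0,-0.05,0.13,0.044],[0,0,0,-0.05,0.13,0.044],[0,0,0,-0.05,0.13,0.044],[0,0,0,-0.05,0.13,0.044],[0.7,-0.97,0.2,0,0,0],[0.7,-0.97,0.2,0,0,0],[0.7,-0.97,0.2,0,0,0],[0.7,-0.97,0.2,0,0,0],[0.7,-0.97,0.2,0,0,0],[0.7,-0.97,0.2,0,0,0],[0.7,-0.97,0.2,0,0,0],[0.7,-0.97,0.2,0,0,0]]' 0.5 25
python3 -m crank '[[0.7,-0.97,0.2,0,0,0],[0.7,-0.97,0.2,0,0,0],[0.7,-0.97,0.2,0,0,0],[0.7,-0.97,0.2,0,0,0],[0.7,-0.97,0.2,0,0,0],[0.7,-0.97,0.2,0,0,0],[0.7,-0.97,0.2,0,0,0],[0.7,-0.97,0.2,0,0,0],[0.7,-0.97,0.2,0,0,0],[0.7,-0.97,0.2,0,0,0],[0.7,-0.97,0.2,0,0,0],[0.7,-0.97,0.2,0,0,0]]'
python3 - <<'E'
from model import *
hub,pin,mid=pts(S,0,th0,.09)
go(grasp(mid+a*.08))
E
```

```text
clock: 1.4
tcp_pos: [0.3583, -0.427, 0.2284]
orientation: [2.973, 0.454, 0.661]
contact_force: [0.7, -0.4, -0.7]
grip_width: 0.0427
gripper_force: 0.0
clock: 2.6
tcp_pos: [0.4606, -0.1546, 0.2242]
orientation: [2.972, 0.454, 0.661]
contact_force: [-0.1, -1.0, -0.6]
grip_width: 0.0426
gripper_force: 0.0
t 2.6 tcp [ 0.4606 -0.1546  0.2242] F [-0.07 -0.95 -0.55] rot units [-0.003 -0.002  0.   ] shift units in RT [ 3.41 -4.81  3.2 ] in Rc [ 3.41 -4.8   3.21]
```

```bash
python3 -m crank '[[0.68,-0.96,0.4,0,0,0],[0.68,-0.96,0.4,0,0,0],[0.68,-0.96,0.4,0,0,0],[0.68,-0.96,0.4,0,0,0],[0.68,-0.96,0.4,0,0,0],[0,0,0,0,0,0],[0,0,0,0,0,0]]'
python3 - <<'E'
from model import *
hub,pin,mid=pts(S,0,th0,.09)
go(grasp(mid+a*.08))
o=[]
im=[]
for n in ("wrist","top","scene"):
    f=eyes.grab_frame(n); np.savez(n+"1.npz",**f)
    g=f["image"][:,:,::-1].copy()
    q=proj(f,[hub,pin,mid]); print(n,q.round(1))
    if n=="wrist":
        for p in q: cv2.drawMarker(g,tuple(int(v) for v in p),(0,0,255),0,8,1)
        cv2.imwrite("pics/w1.png",g)
E
```

```text
clock: 3.3
tcp_pos: [0.51, -0.0432, 0.2033]
orientation: [2.973, 0.457, 0.66]
contact_force: [-0.4, -0.0, -0.6]
grip_width: 0.043
gripper_force: 0.0
t 3.3 tcp [ 0.51   -0.0432  0.2033] F [-0.4  -0.01 -0.59] rot units [-0.004 -0.001  0.002] shift units in RT [ 0.04 -0.03  1.21] in Rc [ 0.04 -0.02  1.21]
wrist [[321.5 146.5]
 [321.6 247.2]
 [321.5 207.6]]
top [[348.8 222.7]
 [360.3 260.1]
 [355.6 245.1]]
scene [[307.8 159.9]
 [317.3 140.5]
 [313.9 146.7]]
```

View pics/w1.png

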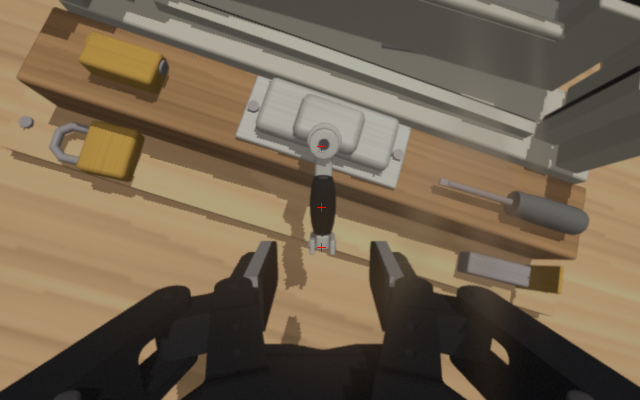

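Wrist view: the hub is at (323.5,144), the barrel middle at (322,205) and the pin at (321.5,243), within 2 mm of the prediction. I'll refit with this view included.

```bash
python3 - <<'E'
from model import *
from scipy.optimize import least_squares
ft,fs,fw=[dict(np.load(n+".npz")) for n in("top","scene","wrist1")]
ot=np.array([[349.3,222.5],[360.5,259],[355.8,246]]);os_=np.array([[308,160.2],[314.8,146.5]]);ow=np.array([[323.5,144],[321.5,243],[322,205]])
def res(p):
    P=np.array(pts(p[:3],0,p[3],p[4])); return np.r_[(proj(ft,P)-ot).ravel(),(proj(fs,P[[0,2]])-os_).ravel(),(proj(fw,P)-ow).ravel()*.6,(p[4]-.07)/.04]
s=least_squares(res,[.58,-.03,.13,np.pi+.2,.07]); print(s.x.round(4),s.fun.round(2))
E
```

```text
[ 0.5908 -0.0297  0.1333  3.4341  0.0957] [-0.43 -0.68 -0.46  0.42 -0.28 -1.67 -0.68 -0.26 -1.14  0.12 -0.62  0.02
 -0.06  1.42 -0.12  0.32  0.64]
```

```bash
sed -i 's/^S=.*/S=np.array([.5908,-.0297,.1333]); th0=3.434/' model.py; python3 - <<'E'
from model import *
hub,pin,mid=pts(S,0,th0,.09)
go(grasp(mid+a*.004))
E
```

```text
t 3.45 tcp [ 0.5098 -0.0448  0.2035] F [-0.43 -0.06 -0.23] rot units [-0.002 -0.001  0.011] shift units in RT [ 0.16 -0.09  4.98] in Rc [ 0.15 -0.08  4.98]
```

Descend, then close.

```bash
python3 -m crank '[[0.08,-0.04,0.8,0,0,0.01],[0.08,-0.04,0.8,0,0,0],[0,0,0.8,0,0,0],[0,0,0.8,0,0,0],[0,0,0.6,0,0,0],[0,0,0.4,0,0,0],[0,0,0.4,0,0,0],[0,0,0.4,0,0,0],[0,0,0,0,0,0]]'
python3 -m crank '[[0,0,0,0,0,0],[0,0,0,0,0,0],[0,0,0,0,0,0],[0,0,0,0,0,0],[0,0,0,0,0,0],[0,0,0,0,0,0]]' 0 25
python3 - <<'E'
from model import *
hub,pin,mid=pts(S,0,th0,.09)
go(grasp(mid+a*.004))
E
```

```text
clock: 4.35
tcp_pos: [0.5545, -0.042, 0.1133]
orientation: [2.976, 0.441, 0.66]
contact_force: [-0.8, -0.3, 0.2]
grip_width: 0.0426
gripper_force: 0.0
clock: 4.95
tcp_pos: [0.5549, -0.0411, 0.1142]
orientation: [2.975, 0.442, 0.662]
contact_force: [-0.5, -0.4, 1.0]
grip_width: 0.0165
gripper_force: 24.4
t 4.95 tcp [ 0.5549 -0.0411  0.1142] F [-0.47 -0.43  0.98] rot units [-0.002 -0.002  0.003] shift units in RT [-0.05  0.04 -0.02] in Rc [-0.05  0.04 -0.02]
```

```bash
python3 -m crank '[[-0.056,0,-0.298,0,0,0],[-0.111,0,-0.283,0,0,0],[-0.162,0,-0.256,0,0,0],[-0.208,0,-0.221,0,0,0],[-0.246,0,-0.178,0,0,0],[-0.275,0,-0.128,0,0,0],[-0.295,0,-0.074,0,0,0],[-0.24,0,-0.018,0,0,0],[-0.08,0,0,0,0,0],[0,0,0,0,0,0],[0,0,0,0,0,0]]'
python3 - <<'E'
from model import *
_,pin,mid=pts(S,0,th0,1.57)
go(grasp(mid+a*.004))
o=[]
for n,k in (("top",4),("scene",4)):
    f=eyes.grab_frame(n); np.savez(n+"2.npz",**f); q=proj(f,[pin,mid]); print(n,q.round(1))
    u,v=q.mean(0).astype(int); g=f["image"][v-45:v+45,u-50:u+50,::-1]; o.append(cv2.resize(g,(400,360),interpolation=cv2.INTER_CUBIC))
cv2.imwrite("pics/up.png",np.hstack(o))
E
```

```text
clock: 6.05
tcp_pos: [0.5152, -0.0499, 0.1285]
orientation: [2.974, 0.444, 0.669]
contact_force: [1.7, 1.6, 8.8]
grip_width: 0.0167
gripper_force: 25.5
t 6.05 tcp [ 0.5152 -0.0499  0.1285] F [1.73 1.57 8.85] rot units [-0.003 -0.008  0.004] shift units in RT [-0.08  0.05  0.01] in Rc [-0.08  0.05  0.01]
top [[360.  259.4]
 [361.7 266. ]]
scene [[317.2 140.6]
 [320.9 125.7]]
```

View pics/up.png

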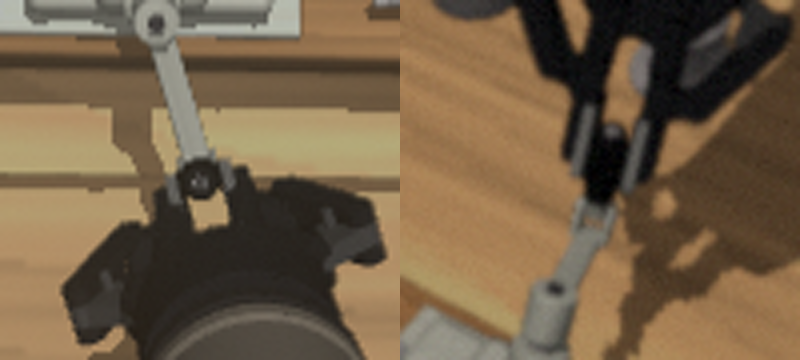

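The grip stands upright in the jaws (top crop: barrel (200,180); scene crop: barrel (605,165) in line with the spindle), and it reacts outward with 5.5 N, which is the stop. I'll estimate the sash angle and plan the circle.

```bash
cat >> model.py <<'E'
def sash(name=None):
    f=dict(np.load(name)) if name else eyes.grab_frame("top")
    P=cloud(f).reshape(-1,3); m=(P[:,2]>.14)&(P[:,2]<.153)&(P[:,1]>-.16)&(P[:,1]<.13)&(P[:,0]>.65)&(P[:,0]<.82); Q=P[m]
    b=np.arange(-.16,.13,.01); L=[(yy+.005,np.quantile(Q[(Q[:,1]>=yy)&(Q[:,1]<yy+.01),0],.5)) for yy in b if ((Q[:,1]>=yy)&(Q[:,1]<yy+.01)).sum()>3]
    L=np.array(L); p=np.polyfit(L[:,0],L[:,1],1); print("sash n",len(L),"slope",p[0].round(4),"x@-.2",np.polyval(p,-.2).round(4),"std",np.std(L[:,1]-np.polyval(p,L[:,0])).round(4))
def circ(p0,p1,n,rad=3.75):
    ph=np.linspace(p0,p1,n+1); print([[round(x,3),round(y,3)] for x,y in zip(-np.diff(np.cos(ph))*rad,-np.diff(np.sin(ph))*rad)])
def state(ph=None):
    o=status.get_obs(); tcp=o["tcp_pos"]; g=tcp-RT[:,2]*r.grip_point_offset-S
    q=F.T@g; th=np.arctan2(q[1],q[0]); phi=(th0-th)%(2*np.pi); phi=phi-2*np.pi if phi>5.5 else phi
    u=F@[np.cos(th),np.sin(th),0]; cw=-np.cross(a,u); f=o["contact_force"]
    print("t",round(o["clock"],2),"phi %.3f rad %.1fmm up %.1fmm"%(phi,1e3*np.hypot(q[0],q[1]),1e3*q[2]),"push(cw) %.1f radial-out %.1f down %.1f"%(-f@cw,-f@u,f@a),"grip",round(o["grip_width"],4),"j",o["joints"].round(2))
E
python3 - <<'E'
from model import *
sash("top.npz"); sash("top2.npz"); state(); circ(0,.3,12); circ(.3,.6,12)
E
```

```text
sash n 29 slope -0.0617 x@-.2 0.7415 std 0.0006
sash n 29 slope -0.0618 x@-.2 0.7417 std 0.0006
t 6.15 phi 0.014 rad 73.4mm up 46.3mm push(cw) -0.3 radial-out 5.4 down 7.9 grip 0.0165 j [ 0.34  0.23 -0.41  2.32  0.58  0.19 -1.86]
[[np.float64(0.001), np.float64(-0.094)], [np.float64(0.004), np.float64(-0.094)], [np.float64(0.006), np.float64(-0.094)], [np.float64(0.008), np.float64(-0.093)], [np.float64(0.011), np.float64(-0.093)], [np.float64(0.013), np.float64(-0.093)], [np.float64(0.015), np.float64(-0.093)], [np.float64(0.017), np.float64(-0.092)], [np.float64(0.02), np.float64(-0.092)], [np.float64(0.022), np.float64(-0.091)], [np.float64(0.024), np.float64(-0.091)], [np.float64(0.027), np.float64(-0.09)]]
[[np.float64(0.029), np.float64(-0.089)], [np.float64(0.031), np.float64(-0.088)], [np.float64(0.033), np.float64(-0.088)], [np.float64(0.035), np.float64(-0.087)], [np.float64(0.038), np.float64(-0.086)], [np.float64(0.04), np.float64(-0.085)], [np.float64(0.042), np.float64(-0.084)], [np.float64(0.044), np.float64(-0.083)], [np.float64(0.046), np.float64(-0.082)], [np.float64(0.048), np.float64(-0.081)], [np.float64(0.05), np.float64(-0.079)], [np.float64(0.052), np.float64(-0.078)]]
```

```bash
python3 -m crank '[[-0.02,-0.094,-0.06,0,0,0],[0.004,-0.094,0,0,0,0],[0.006,-0.094,0,0,0,0],[0.008,-0.093,0,0,0,0],[0.011,-0.093,0,0,0,0],[0.013,-0.093,0,0,0,0],[0.015,-0.093,0,0,0,0],[0.017,-0.092,0,0,0,0],[0.02,-0.092,0,0,0,0],[0.022,-0.091,0,0,0,0],[0.024,-0.091,0,0,0,0],[0.027,-0.09,0,0,0,0]]' 0 40
python3 -c "
from model import *
state()"
```

```text
clock: 7.35
tcp_pos: [0.5105, -0.032, 0.1274]
orientation: [2.973, 0.434, 0.662]
contact_force: [4.2, -11.4, 5.0]
grip_width: 0.0161
gripper_force: 39.8
t 7.35 phi 0.262 rad 75.3mm up 47.3mm push(cw) 11.6 radial-out 5.6 down 2.8 grip 0.0161 j [ 0.23  0.22 -0.35  2.34  0.64  0.19 -1.97]
```

```bash
python3 -m crank '[[0.029,-0.089,0,0,0,0],[0.031,-0.088,0,0,0,0],[0.033,-0.088,0,0,0,0],[0.035,-0.087,0,0,0,0],[0.038,-0.086,0,0,0,0],[0.04,-0.085,0,0,0,0],[0.042,-0.084,0,0,0,0],[0.044,-0.083,0,0,0,0],[0.046,-0.082,0,0,0,0],[0.048,-0.081,0,0,0,0],[0.05,-0.079,0,0,0,0],[0.052,-0.078,0,0,0,0]]'
python3 -c "
from model import *
state(); sash(); circ(.6,.9,12);circ(.9,1.2,12)" | sed 's/np.float64//g'
```

```text
clock: 8.55
tcp_pos: [0.5115, -0.0109, 0.1276]
orientation: [2.973, 0.433, 0.655]
contact_force: [1.9, -11.2, 3.0]
grip_width: 0.016
gripper_force: 39.2
t 8.55 phi 0.540 rad 76.6mm up 47.0mm push(cw) 10.2 radial-out 5.7 down 2.0 grip 0.016 j [ 0.14  0.22 -0.31  2.34  0.68  0.21 -2.07]
sash n 29 slope -0.0434 x@-.2 0.7347 std 0.0006
[[(0.054), (-0.077)], [(0.056), (-0.075)], [(0.058), (-0.074)], [(0.059), (-0.072)], [(0.061), (-0.071)], [(0.063), (-0.069)], [(0.065), (-0.068)], [(0.066), (-0.066)], [(0.068), (-0.064)], [(0.07), (-0.063)], [(0.071), (-0.061)], [(0.073), (-0.059)]]
[[(0.074), (-0.057)], [(0.076), (-0.055)], [(0.077), (-0.054)], [(0.078), (-0.052)], [(0.08), (-0.05)], [(0.081), (-0.048)], [(0.082), (-0.046)], [(0.083), (-0.044)], [(0.084), (-0.041)], [(0.085), (-0.039)], [(0.086), (-0.037)], [(0.087), (-0.035)]]
```

```bash
python3 -m crank '[[0.054,-0.077,0,0,0,0],[0.056,-0.075,0,0,0,0],[0.058,-0.074,0,0,0,0],[0.059,-0.072,0,0,0,0],[0.061,-0.071,0,0,0,0],[0.063,-0.069,0,0,0,0],[0.065,-0.068,0,0,0,0],[0.066,-0.066,0,0,0,0],[0.068,-0.064,0,0,0,0],[0.07,-0.063,0,0,0,0],[0.071,-0.061,0,0,0,0],[0.073,-0.059,0,0,0,0]]'
python3 -c "
from model import *
state(); sash()"
```

```text
clock: 9.8
tcp_pos: [0.5186, 0.0083, 0.1305]
orientation: [2.973, 0.432, 0.649]
contact_force: [-2.6, -10.9, 3.5]
grip_width: 0.0162
gripper_force: 39.9
t 9.8 phi 0.811 rad 76.7mm up 46.7mm push(cw) 9.9 radial-out 4.7 down 4.3 grip 0.0162 j [ 0.09  0.22 -0.31  2.32  0.7   0.24 -2.13]
sash n 29 slope -0.0319 x@-.2 0.7308 std 0.0007
```

```bash
python3 -m crank '[[0.037,-0.029,0,0,0,0],[0.037,-0.028,0,0,0,0],[0.037,-0.028,0,0,0,0],[0.038,-0.028,0,0,0,0],[0.038,-0.027,0,0,0,0],[0.038,-0.027,0,0,0,0],[0.039,-0.026,0,0,0,0],[0.039,-0.026,0,0,0,0],[0.039,-0.025,0,0,0,0],[0.04,-0.025,0,0,0,0],[0.04,-0.024,0,0,0,0],[0.04,-0.024,0,0,0,0]]'
python3 -c "
from model import *
state(); circ(1.05,1.2,12);circ(1.2,1.35,12);circ(1.35,1.5,12)" | sed 's/np.float64//g'
```

```text
clock: 11.05
tcp_pos: [0.5239, 0.017, 0.1328]
orientation: [2.974, 0.433, 0.646]
contact_force: [-5.0, -9.9, 2.0]
grip_width: 0.0157
gripper_force: 39.0
t 11.05 phi 0.947 rad 76.7mm up 46.5mm push(cw) 10.1 radial-out 3.1 down 3.9 grip 0.0157 j [ 0.07  0.22 -0.31  2.3   0.69  0.26 -2.14]
[[(0.041), (-0.023)], [(0.041), (-0.023)], [(0.041), (-0.022)], [(0.042), (-0.022)], [(0.042), (-0.021)], [(0.042), (-0.02)], [(0.042), (-0.02)], [(0.043), (-0.019)], [(0.043), (-0.019)], [(0.043), (-0.018)], [(0.043), (-0.018)], [(0.044), (-0.017)]]
[[(0.044), (-0.017)], [(0.044), (-0.016)], [(0.044), (-0.016)], [(0.044), (-0.015)], [(0.045), (-0.015)], [(0.045), (-0.014)], [(0.045), (-0.013)], [(0.045), (-0.013)], [(0.045), (-0.012)], [(0.045), (-0.012)], [(0.046), (-0.011)], [(0.046), (-0.011)]]
[[(0.046), (-0.01)], [(0.046), (-0.009)], [(0.046), (-0.009)], [(0.046), (-0.008)], [(0.046), (-0.008)], [(0.046), (-0.007)], [(0.046), (-0.007)], [(0.046), (-0.006)], [(0.047), (-0.005)], [(0.047), (-0.005)], [(0.047), (-0.004)], [(0.047), (-0.004)]]
```

```bash
python3 -m crank '[[0.041,-0.023,0,0,0,0],[0.041,-0.023,0,0,0,0],[0.041,-0.022,0,0,0,0],[0.042,-0.022,0,0,0,0],[0.042,-0.021,0,0,0,0],[0.042,-0.02,0,0,0,0],[0.042,-0.02,0,0,0,0],[0.043,-0.019,0,0,0,0],[0.043,-0.019,0,0,0,0],[0.043,-0.018,0,0,0,0],[0.043,-0.018,0,0,0,0],[0.044,-0.017,0,0,0,0]]'
python3 -c "
from model import *
state(); sash()"
```

```text
clock: 12.25
tcp_pos: [0.5308, 0.0245, 0.1358]
orientation: [2.974, 0.434, 0.644]
contact_force: [-4.9, -8.9, 3.5]
grip_width: 0.0158
gripper_force: 39.1
t 12.25 phi 1.086 rad 76.0mm up 46.3mm push(cw) 8.3 radial-out 4.3 down 5.2 grip 0.0158 j [ 0.06  0.23 -0.32  2.29  0.68  0.28 -2.14]
sash n 29 slope -0.0265 x@-.2 0.7279 std 0.0005
```

```bash
python3 -m crank '[[0.044,-0.017,0,0,0,0],[0.044,-0.016,0,0,0,0],[0.044,-0.016,0,0,0,0],[0.044,-0.015,0,0,0,0],[0.045,-0.015,0,0,0,0],[0.045,-0.014,0,0,0,0],[0.045,-0.013,0,0,0,0],[0.045,-0.013,0,0,0,0],[0.045,-0.012,0,0,0,0],[0.045,-0.012,0,0,0,0],[0.046,-0.011,0,0,0,0],[0.046,-0.011,0,0,0,0]]'
python3 -c "
from model import *
state(); sash()"
```

```text
clock: 13.5
tcp_pos: [0.5389, 0.0308, 0.1395]
orientation: [2.974, 0.434, 0.643]
contact_force: [-8.3, -8.7, 4.3]
grip_width: 0.0159
gripper_force: 39.1
t 13.5 phi 1.230 rad 75.0mm up 46.3mm push(cw) 9.7 radial-out 3.6 down 7.4 grip 0.0159 j [ 0.06  0.24 -0.33  2.26  0.67  0.3  -2.13]
sash n 29 slope -0.0175 x@-.2 0.7252 std 0.0007
```

```bash
python3 -m crank '[[0.046,-0.01,0,0,0,0],[0.046,-0.009,0,0,0,0],[0.046,-0.009,0,0,0,0],[0.046,-0.008,0,0,0,0],[0.046,-0.008,0,0,0,0],[0.046,-0.007,0,0,0,0]]' >/dev/null
python3 -c "
from model import *
state()"
python3 -m crank '[[0.046,-0.007,0,0,0,0],[0.046,-0.006,0,0,0,0],[0.047,-0.005,0,0,0,0],[0.047,-0.005,0,0,0,0],[0.047,-0.004,0,0,0,0],[0.047,-0.004,0,0,0,0]]' >/dev/null
python3 -c "
from model import *
state(); sash(); circ(1.5,1.65,12); circ(1.65,1.8,12);circ(1.8,1.95,12)" | sed 's/np.float64//g'
```

```text
t 14.15 phi 1.302 rad 74.5mm up 46.2mm push(cw) 10.4 radial-out 3.4 down 6.9 grip 0.0159 j [ 0.06  0.24 -0.33  2.25  0.66  0.31 -2.13]
t 14.75 phi 1.375 rad 74.6mm up 46.1mm push(cw) 10.9 radial-out 3.2 down 6.6 grip 0.0161 j [ 0.06  0.24 -0.34  2.24  0.65  0.32 -2.12]
sash n 29 slope -0.0133 x@-.2 0.7233 std 0.0006
[[(0.047), (-0.003)], [(0.047), (-0.002)], [(0.047), (-0.002)], [(0.047), (-0.001)], [(0.047), (-0.001)], [(0.047), (-0.0)], [(0.047), (0.0)], [(0.047), (0.001)], [(0.047), (0.002)], [(0.047), (0.002)], [(0.047), (0.003)], [(0.047), (0.003)]]
[[(0.047), (0.004)], [(0.047), (0.005)], [(0.047), (0.005)], [(0.047), (0.006)], [(0.046), (0.006)], [(0.046), (0.007)], [(0.046), (0.007)], [(0.046), (0.008)], [(0.046), (0.009)], [(0.046), (0.009)], [(0.046), (0.01)], [(0.046), (0.01)]]
[[(0.046), (0.011)], [(0.045), (0.012)], [(0.045), (0.012)], [(0.045), (0.013)], [(0.045), (0.013)], [(0.045), (0.014)], [(0.045), (0.014)], [(0.044), (0.015)], [(0.044), (0.015)], [(0.044), (0.016)], [(0.044), (0.017)], [(0.044), (0.017)]]
```

```bash
python3 -m crank '[[0.047,-0.003,0,0,0,0],[0.047,-0.002,0,0,0,0],[0.047,-0.002,0,0,0,0],[0.047,-0.001,0,0,0,0]]' >/dev/null
python3 -c "
from model import *
state()"
```

```text
t 15.2 phi 1.425 rad 74.2mm up 46.0mm push(cw) 10.9 radial-out 2.8 down 6.4 grip 0.0159 j [ 0.06  0.25 -0.34  2.23  0.65  0.32 -2.12]
```

```bash
python3 -m crank '[[0.047,-0.001,0,0,0,0],[0.047,0,0,0,0,0],[0.047,0,0,0,0,0]]' >/dev/null
python3 -c "
from model import *
state(); sash()"
```

```text
t 15.5 phi 1.462 rad 73.9mm up 46.0mm push(cw) 9.9 radial-out 3.4 down 6.0 grip 0.016 j [ 0.06  0.25 -0.35  2.23  0.64  0.33 -2.11]
sash n 29 slope -0.0134 x@-.2 0.7232 std 0.0008
```

```bash
python3 -m crank '[[0.047,0,0,0,0,0],[0.047,0.001,0,0,0,0],[0.047,0.002,0,0,0,0],[0.047,0.002,0,0,0,0],[0.047,0.003,0,0,0,0],[0.047,0.003,0,0,0,0]]' >/dev/null
python3 -c "
from model import *
state()"
```

```text
t 16.15 phi 1.536 rad 73.3mm up 46.0mm push(cw) 9.6 radial-out 4.3 down 6.7 grip 0.0163 j [ 0.07  0.25 -0.35  2.21  0.63  0.34 -2.1 ]
```

```bash
python3 -m crank '[[0.047,0.004,0,0,0,0],[0.047,0.005,0,0,0,0],[0.047,0.005,0,0,0,0],[0.047,0.006,0,0,0,0]]' >/dev/null
python3 -c "
from model import *
state(); sash()"
```

```text
t 16.55 phi 1.586 rad 72.9mm up 46.0mm push(cw) 10.3 radial-out 4.2 down 7.0 grip 0.016 j [ 0.07  0.26 -0.36  2.21  0.63  0.34 -2.09]
sash n 29 slope -0.0102 x@-.2 0.7216 std 0.0005
```

```bash
python3 -m crank '[[0.046,0.006,0,0,0,0],[0.046,0.007,0,0,0,0],[0.046,0.007,0,0,0,0],[0.046,0.008,0,0,0,0],[0.046,0.009,0,0,0,0]]' >/dev/null
python3 -c "
from model import *
state()"
```

```text
t 17.1 phi 1.648 rad 72.5mm up 46.0mm push(cw) 10.0 radial-out 5.4 down 8.6 grip 0.016 j [ 0.08  0.26 -0.36  2.19  0.62  0.35 -2.08]
```

```bash
python3 -m crank '[[0.046,0.009,0,0,0,0],[0.046,0.01,0,0,0,0],[0.046,0.01,0,0,0,0],[0.046,0.011,0,0,0,0]]' >/dev/null
python3 -c "
from model import *
state(); sash()"
```

```text
t 17.5 phi 1.699 rad 72.1mm up 46.0mm push(cw) 10.6 radial-out 5.2 down 8.4 grip 0.0161 j [ 0.08  0.26 -0.36  2.19  0.61  0.36 -2.08]
sash n 29 slope -0.0071 x@-.2 0.7202 std 0.0007
```

```bash
python3 -m crank '[[0.045,0.012,0,0,0,0],[0.045,0.012,0,0,0,0],[0.045,0.013,0,0,0,0],[0.045,0.013,0,0,0,0]]' >/dev/null
python3 -c "
from model import *
state()"
```

```text
t 17.95 phi 1.749 rad 71.8mm up 45.9mm push(cw) 10.7 radial-out 5.7 down 7.9 grip 0.0159 j [ 0.08  0.26 -0.37  2.18  0.61  0.36 -2.07]
```

```bash
python3 -m crank '[[0.045,0.014,0,0,0,0],[0.045,0.014,0,0,0,0],[0.044,0.015,0,0,0,0],[0.044,0.015,0,0,0,0]]' >/dev/null
python3 -c "
from model import *
state(); sash(); circ(1.925,2.05,10);circ(2.05,2.2,12)" | sed 's/np.float64//g'
```

```text
t 18.35 phi 1.800 rad 71.5mm up 45.9mm push(cw) 10.4 radial-out 4.9 down 9.6 grip 0.0162 j [ 0.09  0.27 -0.37  2.17  0.6   0.37 -2.06]
sash n 29 slope -0.0019 x@-.2 0.7191 std 0.0007
[[(0.044), (0.017)], [(0.044), (0.017)], [(0.043), (0.018)], [(0.043), (0.018)], [(0.043), (0.019)], [(0.043), (0.019)], [(0.043), (0.02)], [(0.042), (0.02)], [(0.042), (0.021)], [(0.042), (0.021)]]
[[(0.041), (0.022)], [(0.041), (0.022)], [(0.041), (0.023)], [(0.041), (0.023)], [(0.04), (0.024)], [(0.04), (0.024)], [(0.04), (0.025)], [(0.039), (0.025)], [(0.039), (0.026)], [(0.039), (0.026)], [(0.038), (0.027)], [(0.038), (0.027)]]
```

```bash
python3 -m crank '[[0.044,0.017,-0.02,0,0,0],[0.044,0.017,-0.02,0,0,0],[0.043,0.018,0,0,0,0],[0.043,0.018,0,0,0,0]]' >/dev/null
python3 -c "
from model import *
state()"
```

```text
t 18.8 phi 1.840 rad 71.1mm up 46.2mm push(cw) 10.3 radial-out 5.4 down 3.1 grip 0.0159 j [ 0.09  0.27 -0.38  2.16  0.59  0.37 -2.05]
```

```bash
python3 -m crank '[[0.043,0.019,0,0,0,0],[0.043,0.019,0,0,0,0],[0.043,0.02,0,0,0,0],[0.042,0.02,0,0,0,0]]' >/dev/null
python3 -c "
from model import *
state(); sash()"
```

```text
t 19.2 phi 1.891 rad 70.7mm up 46.2mm push(cw) 10.8 radial-out 5.8 down 2.8 grip 0.0161 j [ 0.1   0.27 -0.38  2.15  0.59  0.38 -2.04]
sash n 29 slope 0.0006 x@-.2 0.7181 std 0.0006
```

```bash
python3 -m crank '[[0.042,0.021,0,0,0,0],[0.042,0.021,0,0,0,0],[0.041,0.022,0,0,0,0],[0.041,0.022,0,0,0,0]]' >/dev/null
python3 -c "
from model import *
state()"
```

```text
t 19.65 phi 1.942 rad 70.4mm up 46.1mm push(cw) 10.7 radial-out 5.5 down 4.0 grip 0.0159 j [ 0.1   0.28 -0.38  2.14  0.58  0.38 -2.03]
```

```bash
python3 -m crank '[[0.041,0.023,0,0,0,0],[0.041,0.023,0,0,0,0],[0.04,0.024,0,0,0,0],[0.04,0.024,0,0,0,0]]' >/dev/null
python3 -c "
from model import *
state(); sash()"
```

```text
t 20.05 phi 1.986 rad 70.2mm up 46.1mm push(cw) 11.7 radial-out 4.9 down 4.5 grip 0.0159 j [ 0.11  0.28 -0.39  2.14  0.57  0.39 -2.01]
sash n 29 slope 0.0063 x@-.2 0.7162 std 0.0006
```

```bash
python3 -m crank '[[0.04,0.025,0,0,0,0],[0.039,0.025,0,0,0,0],[0.039,0.026,0,0,0,0]]' >/dev/null
python3 -c "
from model import *
state()"
```

```text
t 20.4 phi 2.018 rad 70.0mm up 46.1mm push(cw) 12.5 radial-out 5.6 down 6.0 grip 0.0157 j [ 0.11  0.28 -0.39  2.13  0.57  0.39 -2.01]
```

```bash
python3 -m crank '[[0.039,0.026,0,0,0,0],[0.038,0.027,0,0,0,0],[0.038,0.027,0,0,0,0]]' >/dev/null
python3 -c "
from model import *
state(); sash(); circ(2.2275,2.3525,10);circ(2.3525,2.5,12)
f=eyes.grab_frame('top'); g=f['image'][110:250,200:500,::-1]; cv2.imwrite('pics/t3.png',cv2.resize(g,(780,364),interpolation=cv2.INTER_CUBIC))" | sed 's/np.float64//g'
```

```text
t 20.7 phi 2.050 rad 69.8mm up 46.0mm push(cw) 14.5 radial-out 6.5 down 7.3 grip 0.0158 j [ 0.12  0.28 -0.39  2.13  0.56  0.4  -2.  ]
sash n 29 slope 0.0065 x@-.2 0.7157 std 0.0006
[[(0.037), (0.029)], [(0.037), (0.029)], [(0.036), (0.03)], [(0.036), (0.03)], [(0.035), (0.031)], [(0.035), (0.031)], [(0.035), (0.032)], [(0.034), (0.032)], [(0.034), (0.032)], [(0.033), (0.033)]]
[[(0.033), (0.033)], [(0.032), (0.033)], [(0.032), (0.033)], [(0.031), (0.034)], [(0.031), (0.034)], [(0.03), (0.035)], [(0.03), (0.035)], [(0.03), (0.035)], [(0.029), (0.036)], [(0.029), (0.036)], [(0.028), (0.036)], [(0.028), (0.037)]]
```

View pics/t3.png

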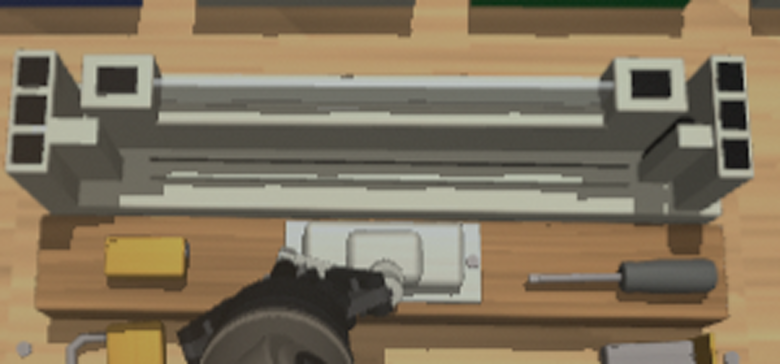

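The picture shows the sash at the jamb lip, right end at (690,125), with the bystanders undisturbed. The push has risen from 10.5 to 14.5 N, so I'll creep a little further.

```bash
python3 -m crank '[[0.024,0.018,0,0,0,0],[0.018,0.015,0,0,0,0]]' >/dev/null
python3 -c "
from model import *
state()"; python3 -m crank '[[0.01,0.008,0,0,0,0]]' >/dev/null
python3 -c "
from model import *
state()"
```

```text
t 21.0 phi 2.062 rad 69.7mm up 46.0mm push(cw) 14.5 radial-out 5.4 down 8.1 grip 0.0158 j [ 0.12  0.28 -0.4   2.12  0.56  0.4  -2.  ]
t 21.1 phi 2.065 rad 69.7mm up 46.0mm push(cw) 15.0 radial-out 5.9 down 8.4 grip 0.0163 j [ 0.12  0.28 -0.4   2.12  0.56  0.4  -1.99]
```

```bash
python3 -m crank '[[0,0,0,0,0,0],[0,0,0,0,0,0],[0,0,0,0,0,0],[0,0,0,0,0,0]]' >/dev/null
python3 -c "
from model import *
state()"; python3 -m crank '[[-0.04,-0.03,-0.02,0,0,0],[-0.04,-0.03,-0.02,0,0,0],[0,0,0,0,0,0]]' >/dev/null
python3 -c "
from model import *
state()"
```

```text
t 21.5 phi 2.065 rad 69.7mm up 46.0mm push(cw) 14.6 radial-out 5.9 down 7.2 grip 0.0158 j [ 0.12  0.28 -0.4   2.12  0.56  0.4  -1.99]
t 21.8 phi 2.068 rad 71.1mm up 46.3mm push(cw) 12.4 radial-out 4.2 down -11.8 grip 0.0158 j [ 0.12  0.28 -0.39  2.12  0.56  0.39 -2.  ]
```

```bash
python3 -m crank '[[-0.05,-0.035,0.02,0,0,0],[-0.05,-0.035,0,0,0,0],[0,0,0,0,0,0]]' >/dev/null
python3 -c "
from model import *
state()"
```

```text
t 22.1 phi 2.064 rad 71.6mm up 46.5mm push(cw) 9.7 radial-out 6.1 down -7.9 grip 0.0157 j [ 0.11  0.28 -0.39  2.13  0.57  0.39 -2.01]
```

```bash
python3 -m crank '[[-0.07,-0.013,0.01,0,0,0],[-0.07,-0.013,0,0,0,0],[-0.07,-0.013,0,0,0,0],[0,0,0,0,0,0]]' >/dev/null
python3 -c "
from model import *
state()"
```

```text
t 22.5 phi 2.057 rad 71.6mm up 46.8mm push(cw) 3.0 radial-out 6.1 down -17.9 grip 0.0163 j [ 0.11  0.28 -0.39  2.13  0.57  0.38 -2.01]
```

```bash
python3 -m crank '[[-0.02,-0.015,0.05,0,0,0],[0,0,0,0,0,0],[0,0,0,0,0,0],[0,0,0,0,0,0],[0,0,0,0,0,0]]' 0.5 >/dev/null
python3 -c "
from model import *
state(); print(status.get_obs()['contact_force']); go(S)
f=eyes.grab_frame('top'); P=cloud(f); np.savez('top4.npz',**f)
f2=eyes.grab_frame('scene'); np.savez('scene4.npz',**f2)
A=f['image'][190:270,300:400,::-1];B=f2['image'][115:195,270:370,::-1]
cv2.imwrite('pics/t4.png',cv2.resize(np.hstack([A,B]),(800,320),interpolation=cv2.INTER_CUBIC))"
```

```text
t 23.0 phi 2.083 rad 75.1mm up 47.5mm push(cw) -0.0 radial-out -0.3 down -0.2 grip 0.0428 j [ 0.11  0.28 -0.39  2.13  0.58  0.38 -2.02]
[ 0.15818521  0.26860835 -0.15188089]
t 23.0 tcp [0.5935 0.0435 0.1663] F [ 0.16  0.27 -0.15] rot units [-0.003 -0.004  0.004] shift units in RT [-1.84  3.27  1.44] in Rc [-1.85  3.27  1.42]
```

View pics/t4.png

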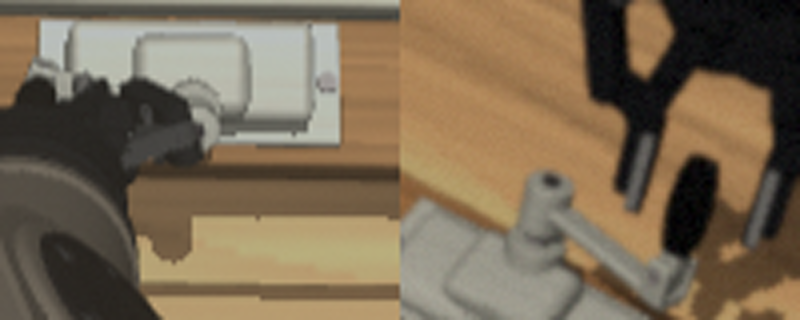

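```bash
python3 - <<'E'
from model import *
from scipy.optimize import least_squares
f=dict(np.load("scene4.npz")); ob=np.array([[307,160.5],[338,182.5],[342.5,166]])
def res(p):
    return np.r_[(proj(f,np.array(pts(S+[0,0,0],0,th0-p[0],p[1])))-ob).ravel()]
s=least_squares(res,[2.1,1.5]); print(s.x,s.fun.round(1))
phi=s.x[0]; hub,pin,mid=pts(S,0,th0-phi,1.55); u=arm(th0-phi)
print("u in tool",(RT.T@u).round(3))
sash("top4.npz")
o=status.get_obs()["tcp_pos"]
print("tcp rel pin: u %.1f a %.1f tang %.1f"%tuple(1e3*np.array([(o-pin)@u,(o-pin)@a,(o-pin)@np.cross(u,a)])))
prev=o+a*.045
W=[(35,58),(35,42),(-2,43),(-20,38),(-35,26),(-42,16)]
for w in W:
    p=pin+w[0]*1e-3*u+w[1]*1e-3*a; print(w,(RT.T@(p-prev)/.02).round(2)); prev=p
E
```

```text
[2.14448949 1.58548607] [ 0.3 -0.6 -0.4 -0.8  0.1 -0.1]
u in tool [ 0.543 -0.84   0.   ]
sash n 29 slope 0.0071 x@-.2 0.7156 std 0.0005
tcp rel pin: u -0.5 a 18.5 tang -5.0
(35, 58) [ 1.17 -1.36  0.28]
(35, 42) [-0.  -0.   0.8]
(-2, 43) [-1.    1.55 -0.05]
(-20, 38) [-0.49  0.76  0.25]
(-35, 26) [-0.41  0.63  0.6 ]
(-42, 16) [-0.19  0.29  0.5 ]
```

```bash
python3 -m crank '[[0,0,-0.75,0,0,0],[0,0,-0.75,0,0,0],[0,0,-0.75,0,0,0],[0,0,0,0,0,0]]' >/dev/null
python3 -m crank '[[0.4,-0.45,0,0,0,0],[0.4,-0.45,0,0,0,0],[0.37,-0.46,0.28,0,0,0],[0,0,0,0,0,0],[0,0,0,0,0,0],[0,0,0.4,0,0,0],[0,0,0.4,0,0,0],[0,0,0,0,0,0]]' 0 25
cat >> model.py <<'E'
PH=2.144
def rel():
    hub,pin,mid=pts(S,0,th0-PH,1.55); u=arm(th0-PH); ob=status.get_obs(); o=ob["tcp_pos"]; f=ob["contact_force"]
    A=np.array([u,a,np.cross(u,a)]); print("t %.2f"%ob["clock"],"rel pin u,a,tang mm",(1e3*A@(o-pin)).round(1),"F on tool u,a,t",(A@f).round(1))
E
python3 -c "
from model import *
rel()"
```

```text
clock: 24.3
tcp_pos: [0.5956, 0.0749, 0.1913]
orientation: [2.976, 0.442, 0.658]
contact_force: [-0.7, -0.7, -0.2]
grip_width: 0.0
gripper_force: 0.0
t 24.30 rel pin u,a,tang mm [33.5 40.5 -1.2] F on tool u,a,t [-0.9  0.1 -0.5]
```

Push inward in stages.

```bash
python3 -m crank '[[-0.17,0.26,0,0,0,0],[-0.17,0.26,0,0,0,0],[-0.17,0.26,0,0,0,0],[-0.17,0.26,0,0,0,0],[-0.16,0.26,0,0,0,0],[-0.16,0.25,0,0,0,0]]' >/dev/null
python3 -c "
from model import *
rel()"
python3 -m crank '[[-0.16,0.25,0.08,0,0,0],[-0.16,0.25,0.08,0,0,0],[-0.17,0.26,0.09,0,0,0]]' >/dev/null
python3 -c "
from model import *
rel()
f2=eyes.grab_frame('scene')
B=f2['image'][115:195,290:390,::-1]
cv2.imwrite('pics/t5.png',cv2.resize(B,(500,400),interpolation=cv2.INTER_CUBIC))"
```

```text
t 24.90 rel pin u,a,tang mm [-2.8 41.8 -0.1] F on tool u,a,t [ 1.1  1.6 -0.1]
t 25.20 rel pin u,a,tang mm [-20.7  36.5  -0.4] F on tool u,a,t [ 1.8 -0.3 -0.1]
```

View pics/t5.png

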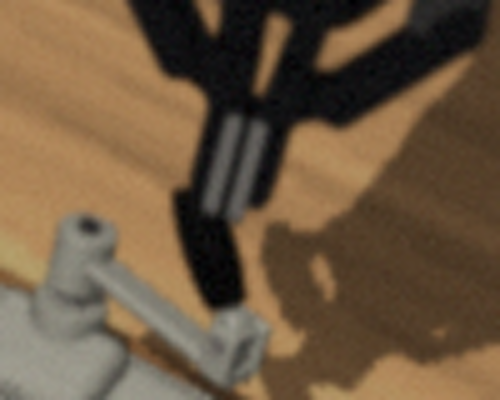

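The barrel ((210,250) in the crop) is leaning towards the hub under the closed fingertips. Continue down.

```bash
python3 -m crank '[[-0.1,0.16,0.15,0,0,0],[-0.1,0.16,0.15,0,0,0],[-0.1,0.16,0.15,0,0,0],[-0.1,0.15,0.15,0,0,0],[-0.07,0.1,0.17,0,0,0],[-0.06,0.1,0.17,0,0,0],[-0.06,0.09,0.16,0,0,0]]' >/dev/null
python3 -c "
from model import *
rel()"
python3 -m crank '[[0,0,0.06,0,0,0],[0,0,0.06,0,0,0],[0,0,0,0,0,0]]' >/dev/null
python3 -c "
from model import *
rel()"
```

```text
t 25.95 rel pin u,a,tang mm [-42.3  14.3   0. ] F on tool u,a,t [ 0.3  0.3 -0.2]
t 26.25 rel pin u,a,tang mm [-42.4  12.1  -0.2] F on tool u,a,t [-0.7 -0.2 -0.9]
```

```bash
for i in 1 ; do python3 -m crank '[[0,0,0.05,0,0,0],[0,0,0.05,0,0,0]]' >/dev/null
python3 -c "
from model import *
rel()"; done
python3 -m crank '[[0,0,0.04,0,0,0],[0,0,0.04,0,0,0],[0,0,0,0,0,0]]' >/dev/null
python3 -c "
from model import *
rel()
f2=eyes.grab_frame('scene')
B=f2['image'][115:195,290:390,::-1]
cv2.imwrite('pics/t6.png',cv2.resize(B,(500,400),interpolation=cv2.INTER_CUBIC))"
```

```text
t 26.45 rel pin u,a,tang mm [-42.5  10.2  -0.2] F on tool u,a,t [-1.5  1.6 -0.6]
t 26.75 rel pin u,a,tang mm [-42.8   8.5  -0.2] F on tool u,a,t [-3.   1.9  0.7]
```

View pics/t6.png

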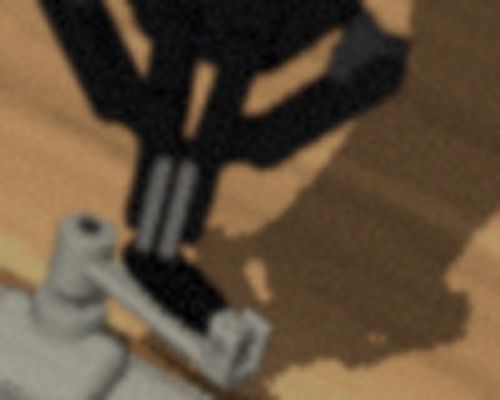

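The grip lies almost flat along the arm ((185,290) in the crop). One more press, then retreat and measure.

```bash
python3 -m crank '[[0,0,0.05,0,0,0],[0,0,0.05,0,0,0],[0,0,0,0,0,0]]' >/dev/null
python3 -c "
from model import *
rel()"
python3 -m crank '[[0,0,-0.5,0,0,0],[0,0,-0.9,0,0,0],[0,0,-0.9,0,0,0],[-0.5,-0.5,-0.9,0,0,0],[-0.9,-0.5,-0.9,0,0,0],[-0.9,0,-0.9,0,0,0],[-0.9,0,-0.9,0,0,0],[-0.9,0,-0.9,0,0,0],[0,0,0,0,0,0],[0,0,0,0,0,0]]'
python3 - <<'E'
from model import *
f2=eyes.grab_frame('scene'); f=eyes.grab_frame('top'); np.savez('top6.npz',**f); sash('top6.npz')
for g in (0,.1,.3): print(g,[proj(x,np.array(pts(S,0,th0-PH,g))).round(1).tolist() for x in (f2,f)])
A=f['image'][180:260,300:400,::-1];B=f2['image'][125:205,275:375,::-1]
cv2.imwrite('pics/t7.png',cv2.resize(np.hstack([A,B]),(800,320),interpolation=cv2.INTER_CUBIC))
E
```

```text
t 27.10 rel pin u,a,tang mm [-42.5   6.5  -0.1] F on tool u,a,t [-4.   3.2  0.8]
clock: 28.1
tcp_pos: [0.4585, -0.0025, 0.2407]
orientation: [2.974, 0.444, 0.666]
contact_force: [0.6, 0.6, -0.3]
grip_width: 0.0
gripper_force: 0.0
sash n 29 slope 0.006 x@-.2 0.7158 std 0.0009
0 [[[307.3, 159.9], [337.6, 181.7], [324.4, 171.7]], [[348.9, 221.8], [309.1, 211.0], [326.2, 215.8]]]
0.1 [[[307.3, 159.9], [337.6, 181.7], [324.9, 170.2]], [[348.9, 221.8], [309.1, 211.0], [326.1, 216.2]]]
0.3 [[[307.3, 159.9], [337.6, 181.7], [326.2, 167.6]], [[348.9, 221.8], [309.1, 211.0], [325.5, 217.0]]]
```

View pics/t7.png

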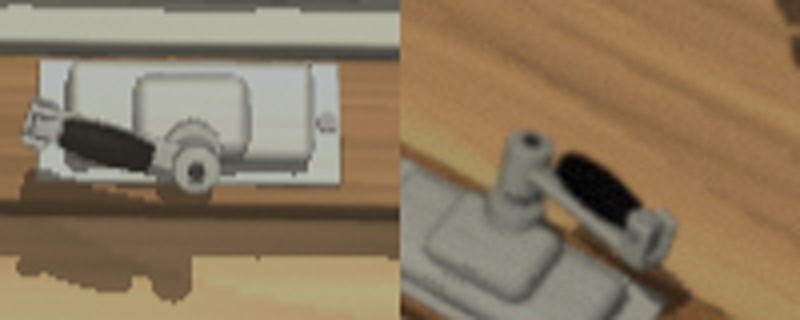

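The grip lies flat on the arm (scene: barrel (325,172.5), which matches a fold angle near 0). The crank and sash haven't moved, and the robot is clear.

```bash
python3 -c "
from bench import r
print(r.hand_in())"
```

```text
the job is handed in; nothing more can be done
None
```

I wound the sash shut with the crank until the push was about 4 N above the running push, folded the grip flat on the arm, backed the robot clear and handed the job in at about 28 s; no verdict came back.

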